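Right the fallen glue bottle and fetch the glue pail

ROBOT

A 6-joint arm with a two-finger parallel gripper is mounted at the origin on the work surface. World frame = base frame: x ahead of the robot, y to its left, z up, the work surface at z = 0. Lengths are in mm, angles in rad, forces in N, time in s.
With the tool pointing down it reaches from about 350 to 775 mm from the base axis. Payload 7.3 kg.
Tool frame: the origin (TCP) lies at the centre of the arm's flange, where the gripper is bolted on; the fingertips stand 178 mm ahead of it and the grasp point (between the pads) lies 159 mm ahead of it; z points along the fingers, y is the line along which they close (so a half turn about z gives the same grasp; the last joint's range is limited). The gripper opens to 92 mm and grips with 3 to 60 N. Pads are 19 mm wide; open, the fingers measure 130 mm over their backs; the gripper's body (75 mm by 190 mm) begins 47 mm behind the grasp point.
Start: joints at [-1.375, 0.342, 1.524, -0, 1.275, -0.146], TCP at [175.991, -494.626, 404.741] pointing down, gripper open.
Joint ranges: [-2.53, 2.53], [-0.77, 2.02], [0.04, 2.7], [-1, 4.14], [0.28, 2.66], [-3.11, 3.11]. Speed limits (rad/s): [2.57, 2.57, 3.14, 3.14, 3.14, 3.14].

INTERFACE

Orientations are given as [roll, pitch, yaw] about the fixed x, y, z axes, in that order (R = Rz(yaw) Ry(pitch) Rx(roll)).
In Python, from plant import * gives the robot as it stands. The module is installed in compiled form; this text tells all that it offers.
- The arm moves only by the shell command python3 -m inch 'ROWS'. ROWS is JSON, a list of rows, each a list of 5 numbers: the shift along the tool's x, y, z in m, then the turn about the tool's z in rad, then the opening, from 0 (shut) to 1 (fully open). In form: [[tx, ty, tz, spin, claw], ...]. A call has 1 to 8 rows; each row is the pose to reach, as a shift and turn from the pose commanded when the call began, along the tool's axes at that moment; what a row does not reach only later rows make up. A row lasts 1/12 s, in which the tool goes at most 41.7 mm and 7.16 degrees, less where a joint would pass 70% of its speed; a pose out of reach is approached as far as the arm can. A call with a gripper value outside its range is refused whole. The fingers move at their own pace and stop on an object; the grip force is fixed at half the most. Time passes only in rows, so rows that repeat a pose let the fingers close. It gives the time, the measured TCP pose, the force, the opening and the grip force at its end, in the units of the state.
- get_obs(): the state, without advancing time (a new reading comes with each control period).
- capture(name): name is "scene" or "top" or "wrist"; returns a dict with "color" (480x640x3 uint8, red, green, blue), "intrinsics" (3x3 intrinsics, pixels), "pose" (4x4, takes a point from camera to world coordinates). Camera axes: x right, y down, z forward; pixel columns grow to the right and rows downward; lengths in mm; the calibration is good to about 2 mm. A picture is of the moment at which its call begins. There is no depth.
- close_job(): hands the job in; it is judged then, once.
Trained networks look in a picture, given as the dict that the camera call returned (one of the last four; its "shot" number tells which), for a name from the list of things; names that differ only in an ending like _2 or _b are one class to them, and where a whole thing is asked for, a point or a joint stands for the part that bears it (a point fixed in the world has none). Each returns a list of dicts, best first, with "conf" (0 to 1); they miss things now and then, are a little off and sometimes report something else, mostly with a low value. They report only what shows in the picture. A call takes as long as a camera call. They do not tell look-alikes from the thing itself.
- look_for(picture, target): "rect" ([centre column, centre row, width, height] in pixels, round what is visible of it).
- trace(picture, target): "pixels" (480x640 bool, what is visible of it) and "rect" ([centre column, centre row, width, height] in pixels, round what is visible of it).
- tip_of(picture, target): "centre" ([column, row] in pixels: a listed point, or the origin of a listed thing).
The state is a dict: "time": time; "joint_positions": joint angles; "dq": joint speeds; "tau": joint torques, N m; "tool_pos": TCP position; "tcp_rot": TCP orientation; "contact_force": force on the tool from outside, world axes, zero at the start; "moment": the same for the moment, N m; "grip_width": finger opening in mm; "finger_force": force on a finger pad.
Only numpy, scipy, OpenCV 4.12 (cv2) and the standard library are available. Lean on these libraries where they do the work, as an engineer would, in place of code of your own. Each camera call takes 0.05 s, during which the arm holds its last target. There are 200 camera calls.

TASK

Get the gluing place ready: first stand the fallen glue bottle upright in the shallow metal tray and let go of it, then lift the little pail off its hook and stand it upright in the tray too. Set both down on the tray's floor gently, without dropping them, and leave the weights and all the other things on the bench where they are.

Things in the scene. Friction and masses are not known exactly. Their poses are not given: they have to be found in the camera images.
- bottle: Fallen white glue bottle: flat-sided body 42 mm (x) by 52 mm (y), 110 mm tall, shoulder to 122 mm, pointed grey nozzle (26 mm wide at its foot) to 170 mm; about 0.25 kg. Origin: centre of its underside; z along its axis to the nozzle, It starts aslant: base edge on the bench, +x side down on the green weight's near top edge, nozzle about 28 degrees above level and away from the robot.
- tray: Shallow open aluminium tray, fixed to the bench, 190 mm (x) by 270 mm (y), with a 4 mm thick floor and walls 4 mm thick that rise to 12 mm. Origin: centre of its underside; z up. Bottle and pail fit side by side along y.
- stand: Fixed dark steel hook stand: foot 100 mm wide, 12 mm thick; post 16 mm thick, 185 mm tall; hook of 8 mm round bar, centre line 165 mm up, runs from the post along the stand's own -x (roughly towards the robot), bends up over its last 22 mm; tip 104 mm from the post's axis, its top 191 mm up. Origin: centre of the foot's underside; z up.
- pail: Small steel pail, 84 mm wide at the rim, 66 mm at the base, 75 mm tall, wall 3 mm; about 0.18 kg. Rigid handle of 8 mm round bar in its y-z plane: top bar level along y from -36 to +36 mm, 130 mm above the underside. Origin: centre of its underside; z up. Starts hanging upright by the bar's middle on the hook, 65 mm from the post's axis, underside 43 mm up; must rise 30 mm to pass the hook's tip.
- weight: Green wrapped brick used as a gluing weight, 90 mm (x) by 180 mm (y) by 45 mm, 1.6 kg, lying flat; the bottle leans on its near (-x) top edge. Origin: centre of its underside; z up. To be left in place.
- spray: Spray bottle, 72 mm wide, 204 mm tall, standing beyond the tray; origin: centre of its underside. To be left alone.
- jar: Glass jar with steel cap, 70 mm wide, 100 mm tall, standing beyond the tray; origin: centre of its underside. To be left alone.
- block: Cork sanding block 50 x 90 x 30 mm lying just beyond the tray; origin: centre of its underside. To be left alone.
- brush: Glue brush 180 mm long lying on the robot's side of the tray; origin about its middle. To be left alone.
- tape: Roll of paper tape lying flat on the robot's side of the tray, 90 mm wide, 25 mm tall; origin: centre of its underside. To be left alone.
Not all that is in view belongs to the job. There is more than one size of the bottle; the job needs the largest.

How it is judged (in metres and radians):
On the way, in this order (a step that is already met when the one before it is completed fails the run):
1. the bottle stands upright on the tray's floor, released (angle between bottle's own z axis and vertical below 0.08 rad and x of bottle in the frame of tray between -0.09 and 0.09 m and y of bottle in the frame of tray between -0.13 and 0.13 m and z of bottle in the frame of tray between 0 and 0.009 m and linear speed of bottle below 0.03 m/s and contact force between bottle and the fingers below 0.1 N), for 0.2 s.
2. the pail is off the hook and stands upright on the tray's floor, released (all of step 1 and angle between pail's own z axis and vertical below 0.08 rad and x of pail in the frame of tray between -0.09 and 0.09 m and y of pail in the frame of tray between -0.13 and 0.13 m and z of pail in the frame of tray between 0 and 0.009 m and linear speed of pail below 0.03 m/s and contact force between pail and the fingers below 0.1 N), for 0.2 s.
At the end, for the whole second after the job is handed in: Both the bottle and the pail stand upright (within 0.08 rad) on the tray's floor, their centres inside its walls (within 90 mm in x and 130 mm in y of its centre, undersides 0 to 9 mm above its own), at rest (under 0.03 m/s) and released (all of step 2); the robot touches nothing.
It fails at once if the green weight or a bystander is displaced (the green weight by 30 mm, other things by 40 mm) (distance of weight from where it was at the start of the episode above 0.03 m or distance of any of spray, jar, block, brush, tape from where it was at the start of the episode above 0.04 m).
It fails at once if the bottle or the pail is dropped: it falls free of the fingers at over 0.5 m/s (from more than about 13 mm) ((linear speed of bottle above 0.5 m/s and contact force between bottle and the fingers below 0.05 N) or (linear speed of pail above 0.5 m/s and contact force between pail and the fingers below 0.05 N)).
It fails at once if the bottle or the pail is banged into the tray (over 60 N) (contact force between any of bottle, pail and tray above 60 N).
It also fails if it takes over 64 s, if anything falls off the work surface, if the arm or the gripper's body presses on something with over 40 N, if the wrist force passes 120 N, or if a joint passes its speed limit or range.

## Working session

There is one attempt and no reset: what is moved stays moved. The work goes in short steps, Python scripts to look and compute and a shell command to move; the robot and the scene stay as the last step left them, time stands still between calls to the robot, and variables do not carry over. Pictures are saved under pics/ and viewed, at most 10 in all, crops included, and the job is handed in when it is done.

```bash
mkdir -p pics; cat > h.py <<'E'
from plant import *
import numpy as np, cv2
def save(p,n): cv2.imwrite('pics/'+n,cv2.cvtColor(p['color'],cv2.COLOR_RGB2BGR))
def proj(p,X):
    T=np.linalg.inv(p['pose']); X=np.atleast_2d(X); c=X@T[:3,:3].T+T[:3,3]; u=c@np.array(p['intrinsics']).T; return u[:,:2]/u[:,2:]
def ray(p,uv):
    d=np.linalg.inv(p['intrinsics'])@np.array([uv[0],uv[1],1.]); R=p['pose'][:3,:3]; return p['pose'][:3,3],R@d
def onz(p,uv,z):
    o,d=ray(p,uv); return o+d*(z-o[2])/d[2]
E
python3 - <<'E'
from h import *
np.set_printoptions(precision=1,suppress=True)
P={n:capture(n) for n in('scene','top')}
for n,p in P.items():
    save(p,n+'0.png'); print(n,p['pose'][:3,3], p['pose'][:3,2])
    for t in 'bottle tray stand pail weight'.split():
        for r in look_for(p,t)[:4]: print(t,'rect',np.array(r['rect']),round(r['conf'],2))
        for r in tip_of(p,t)[:4]: print(t,'tip',np.array(r['centre']),round(r['conf'],2),onz(p,r['centre'],0))
print(get_obs())
E
```

```text
scene [1168.4  -86.8 1078.6] [-0.5  0.  -0.9]
bottle rect [123.  207.   43.4  41.4] 0.87
bottle rect [182.9 172.4  51.4  21.5] 0.82
bottle rect [181.3 230.3  44.8  52.6] 0.79
bottle tip [159.3 169.1] 0.85 [ 301.4 -379.3    0. ]
bottle tip [189.4 213.5] 0.83 [ 434.3 -304.7    0. ]
tray rect [326.1 251.3 136.5  79.6] 0.69
tray rect [346.4 322.8  51.7  32.5] 0.33
tray tip [321.9 251.1] 0.67 [556.9 -15.7   0. ]
tray tip [179.1 276.6] 0.5 [ 593.1 -322.1    0. ]
stand rect [493.7 208.8  60.4 112.7] 0.85
stand tip [486.3 244.7] 0.62 [571.2 343.4   0. ]
stand tip [344.7 325.6] 0.5 [732.6  14.1   0. ]
stand tip [406.2 332.2] 0.37 [757.  135.1   0. ]
pail rect [509.9 195.7  56.8  56.4] 0.86
pail tip [402.4 175.6] 0.73 [369.2 192.    0. ]
pail tip [497.8 212. ] 0.71 [489.2 389.9   0. ]
weight rect [174.6 269.1  96.1  52.5] 0.8
weight tip [177.3 275.1] 0.89 [ 589.2 -326.1    0. ]
top [ 410.9  -53.2 1241.7] [ 0.1  0.  -1. ]
bottle rect [470.1 291.8  33.7  37.8] 0.79
bottle rect [419.9 252.9  32.2  63.6] 0.56
bottle tip [411.8 282.1] 0.9 [ 435.8 -301.8    0. ]
bottle tip [457.6 304.8] 0.63 [ 375.1
[... 216 characters left out ...]
 240.6  64.6  56. ] 0.89
stand tip [173.9 232.1] 0.82 [576.3 339.    0. ]
pail rect [147.2 251.4  46.   35.2] 0.65
pail tip [155.1 251. ] 0.77 [525.1 388.7   0. ]
pail tip [373.1 298.4] 0.66 [ 393.5 -197.8    0. ]
weight rect [422.2 228.4  77.6  48.4] 0.8
weight tip [419.1 229.6] 0.7 [ 576.8 -326.1    0. ]
{'time': 1.1, 'joint_positions': array([-1.4,  0.3,  1.5, -0. ,  1.3, -0.1]), 'dq': array([-0.,  0.,  0., -0., -0., -0.]), 'tau': array([  0. , -43.1, -24.4,   0.1,   0. ,  -0. ]), 'tool_pos': array([ 176. , -494.6,  404.7]), 'tcp_rot': array([3.1, 0. , 0.3]), 'contact_force': array([ 0.2, -0.6,  0.9]), 'moment': array([-0.,  0.,  0.]), 'finger_force': 0.0, 'grip_width': 91.77529407445925}
```

View pics/scene0.png

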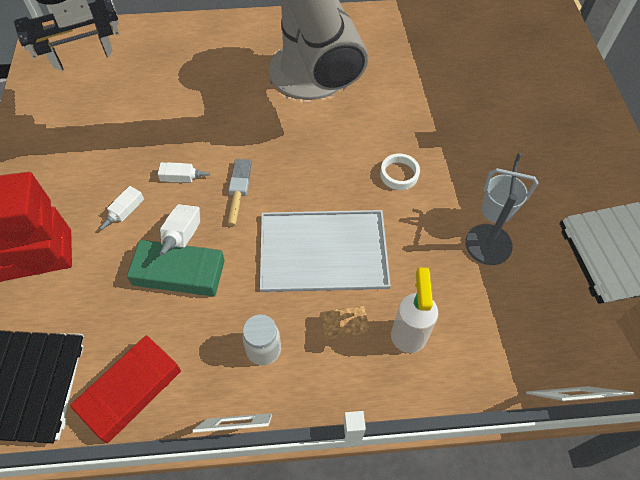

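View pics/top0.png

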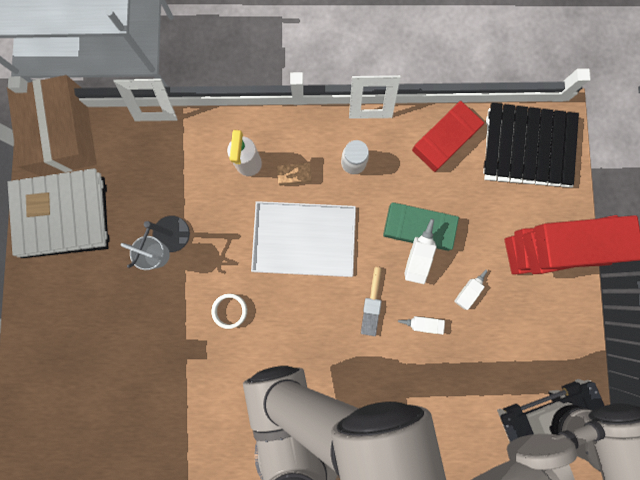

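The bottles in view are: A at scene (181,230) / top (420,253), lying aslant on the green weight; B at scene (123,207) / top (470,292); and C at scene (182,172) / top (428,325). B and C are smaller and lie flat. A is the largest and leans on the weight, so it fits. The tool can only point down, so the plan is to grip the bottle's nozzle and let the bottle hang. Next I fit poses to the silhouettes and confirm A in a crop.

```bash
cat >> h.py <<'E'
from scipy.optimize import minimize
def bx(sx,sy,z0,z1): return [[a*sx/2,b*sy/2,z] for a in(-1,1) for b in(-1,1) for z in(z0,z1)]
def ring(r,z,n=24): t=np.linspace(0,2*np.pi,n); return [[r*np.cos(a),r*np.sin(a),z] for a in t]
def Rz(a): c,s=np.cos(a),np.sin(a); return np.array([[c,-s,0],[s,c,0],[0,0,1.]])
def Ry(a): c,s=np.cos(a),np.sin(a); return np.array([[c,0,s],[0,1,0],[-s,0,c]])
S=4
def render(p,hulls):
    m=np.zeros((480*S,640*S),np.uint8)
    for h in hulls: cv2.fillConvexPoly(m,cv2.convexHull((proj(p,h)*S).astype(np.int32)),1)
    return cv2.resize(m*255,(640,480),interpolation=cv2.INTER_AREA)/255.
BOT=[np.array(bx(42,52,0,110)),np.array(bx(42,52,110,110)+ring(13,122)),np.array(ring(13,122)+ring(3,170))]
def bottle_hulls(q):  # q: pivot-edge x,y, yaw, tilt
    R=Rz(q[2])@Ry(q[3]); off=np.array([q[0],q[1],0])-R@[21,0,0]
    return [h@R.T+off for h in BOT]
PAIL=[np.array(ring(42,75)+ring(33,0)),np.array(bx(8,80,126,134))]+[np.array([[4,s*36,130],[-4,s*36,130],[4,s*40,130],[4,s*42,70],[-4,s*42,70],[4,s*38,70]]) for s in(-1,1)]
def pail_hulls(q): return [h@Rz(q[2]).T+[q[0],q[1],q[3]] for h in PAIL]
def fit(pics,masks,hf,q0,steps):
    def cost(q): 
        c=0
        for p,m in zip(pics,masks):
            r=render(p,hf(q)); c+=1-np.minimum(r,m).sum()/np.maximum(r,m).sum()
        return c
    q0=np.array(q0,float); s=np.array(steps)
    sim=np.vstack([q0]+[q0+s*e for e in np.eye(len(q0))])
    r=minimize(cost,q0,method='Nelder-Mead',options=dict(initial_simplex=sim,maxiter=220,xatol=.05,fatol=1e-4)); return r.x,r.fun
def mask(p,t,near):
    c=[r for r in trace(p,t) if np.hypot(r['rect'][0]-near[0],r['rect'][1]-near[1])<25]
    return c[0]['pixels'].astype(float) if c else None
E
python3 - <<'E'
from h import *
np.set_printoptions(precision=2,suppress=True)
P=[capture(n) for n in('scene','top')]
def run(t,near,hf,q0,st):
    M=[mask(p,t,n) for p,n in zip(P,near)]; print(t,[None if m is None else m.sum() for m in M])
    k=[i for i in(0,1) if M[i] is not None]
    q,f=fit([P[i] for i in k],[M[i] for i in k],hf,q0,st); print(q,f); return q
qb=run('bottle',[(181,230),(420,253)],bottle_hulls,[440,-305,-.3,1.08],[20,20,.3,.1])
qp=run('pail',[(510,196),(147,251)],pail_hulls,[520,380,0,43],[20,20,.3,5])
TR=np.array(bx(190,270,0,12))
qt=run('tray',[(326,251),(301,239)],lambda q:[TR@Rz(q[2]).T+[q[0],q[1],0]],[555,-5,0],[15,15,.1])
WT=np.array(bx(90,180,0,45))
out=[]
for p,(c,r) in zip(P,[(181,225),(425,250)]):
    im=cv2.cvtColor(p['color'],cv2.COLOR_RGB2BGR); x0,y0=c-90,r-70
    cr=cv2.resize(im[y0:y0+130,x0:x0+170],None,fx=2.3,fy=4.4*2.3/4.4,interpolation=cv2.INTER_CUBIC)
    for h in bottle_hulls(qb): cv2.polylines(cr,[cv2.convexHull(((proj(p,h)-[x0,y0])*2.3).astype(np.int32))],1,(0,0,255),1)
    out.append(cr)
o2=[]
for p,(c,r) in zip(P,[(500,210),(160,240)]):
    im=cv2.cvtColor(p['color'],cv2.COLOR_RGB2BGR); x0,y0=c-85,r-65
    cr=cv2.resize(im[y0:y0+130,x0:x0+170],None,fx=2.3,fy=2.3,interpolation=cv2.INTER_CUBIC)
    for h in pail_hulls(qp): cv2.polylines(cr,[cv2.convexHull(((proj(p,h)-[x0,y0])*2.3).astype(np.int32))],1,(0,0,255),1)
    o2.append(cr)
cv2.imwrite('pics/crop1.png',np.vstack([np.hstack(out),np.hstack(o2)]))
E
```

```text
bottle [np.float64(1316.0), np.float64(1166.0)]
[ 455.66 -307.38   -0.21    1.07] 0.16956271553207225
pail [np.float64(1563.0), np.float64(965.0)]
[510.14 369.36  -0.41  42.93] 0.4609409092956508
tray [np.float64(9912.0), np.float64(7140.0)]
[555.29 -13.25  -0.06] 0.036318713714601714
```

View pics/crop1.png

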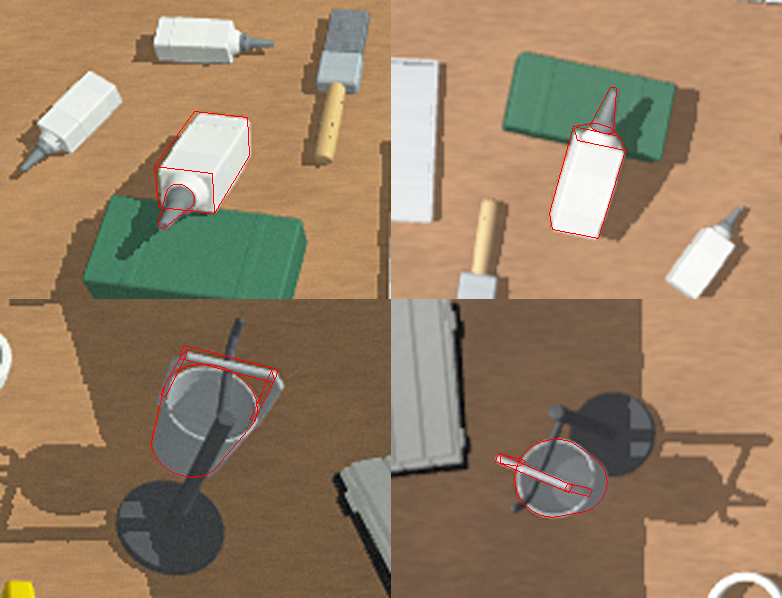

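Crop: A, the big bottle, is outlined well by the fitted model. Its base is at top-crop (575,235) and its nozzle is on the weight at (612,88). B and C are clearly smaller. The pail fit is off, with the handle bar in the crop at (497,458)–(570,488); I'll redo it later from close up. Now the nozzle grasp.

```bash
cat >> h.py <<'E'
def delta(g,yaw):
    "tool-frame shift (m) and spin to bring grasp point to g (mm), tool yaw mod pi"
    o=get_obs(); w=o['tcp_rot'][2]; R=Rz(w)@np.diag([1,-1,-1.])
    d=R.T@(np.array(g)+[0,0,159]-o['tool_pos'])/1000
    s=-((yaw-w+np.pi/2)%np.pi-np.pi/2)
    print('shift',d.round(4),'spin',round(s,3),'(alt',round(s-np.sign(s)*np.pi,3),') q6',o['joint_positions'][5].round(2),'t',round(o['time'],2)); return d,s
E
python3 - <<'E'
from h import *
np.set_printoptions(precision=4,suppress=True)
q=[455.66,-307.38,-.21,1.07]
R=Rz(q[2])@Ry(q[3]); off=np.array([q[0],q[1],0])-R@[21,0,0]
for s in(0,122,138,170): print(s,(R@[0,0,s]+off).round(1))
n=R@[0,0,138]+off
print(get_obs()['tcp_rot'])
delta(n+[0,0,8],q[2]); delta(n+[0,0,100],q[2])
E
```

```text
0 [ 445.8 -305.3   18.4]
122 [ 550.5 -327.6   77. ]
138 [ 564.2 -330.5   84.7]
170 [ 591.6 -336.4  100. ]
[ 3.1415 -0.      0.3417]
shift [ 0.4208 -0.0245  0.1531] spin 0.552 (alt -2.59 ) q6 -0.15 t 1.5
shift [ 0.4208 -0.0245  0.0611] spin 0.552 (alt -2.59 ) q6 -0.15 t 1.5
```

```bash
python3 -m inch '[[0.42,-0.0245,0.04,0.552,1],[0.42,-0.0245,0.04,0.552,1],[0.42,-0.0245,0.04,0.552,1],[0.42,-0.0245,0.04,0.552,1],[0.42,-0.0245,0.04,0.552,1],[0.42,-0.0245,0.04,0.552,1],[0.42,-0.0245,0.04,0.552,1],[0.42,-0.0245,0.04,0.552,1]]'
python3 -c "
from h import *
delta([564.2,-330.5,140],-.21)"
```

```text
time: 2.17
tool_pos: [467.9, -371.0, 374.7]
tcp_rot: [3.141, -0.0, -0.21]
contact_force: [1.1, -0.9, 0.9]
grip_width: 91.6
finger_force: 0.0
shift [ 0.0858 -0.0597  0.0757] spin -0.0 (alt 3.141 ) q6 0.98 t 2.17
```

```bash
python3 -m inch '[[0.086,-0.06,0.06,0,1],[0.086,-0.06,0.06,0,1],[0.086,-0.06,0.06,0,1],[0.086,-0.06,0.06,0,1],[0.086,-0.06,0.06,0,1],[0.086,-0.06,0.06,0,1]]'
python3 - <<'E'
from h import *
delta([564.2,-330.5,93],-.21)
p=capture('wrist'); save(p,'w1.png')
for r in look_for(p,'bottle'): print(r)
q=[455.66,-307.38,-.21,1.07]
im=cv2.imread('pics/w1.png')
for h in bottle_hulls(q): cv2.polylines(im,[cv2.convexHull(proj(p,h).astype(np.int32))],1,(0,0,255),1)
cv2.imwrite('pics/w1.png',im)
E
```

```text
time: 2.67
tool_pos: [562.6, -331.6, 314.8]
tcp_rot: [3.141, 0.0, -0.21]
contact_force: [-0.5, -0.4, -0.3]
grip_width: 91.7
finger_force: 0.0
shift [ 0.0013 -0.0014  0.0628] spin 0.0 (alt -3.141 ) q6 1.13 t 2.67
{'rect': [321.1, 313.8, 92.9, 193.3], 'conf': 0.86}
{'rect': [468.9, 409.4, 18.8, 16.1], 'conf': 0.48}
```

View pics/w1.png

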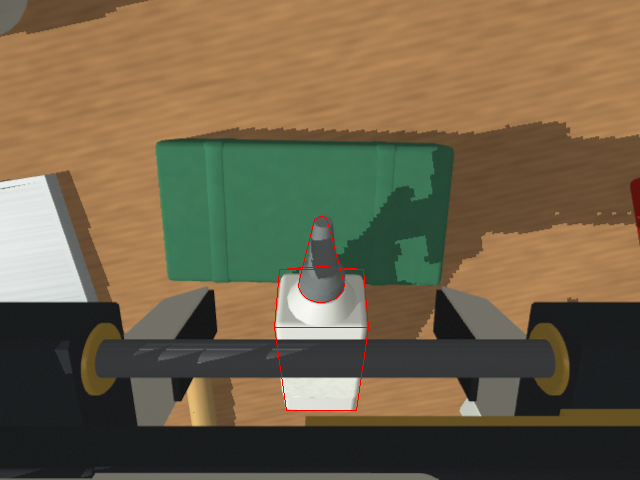

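The wrist view shows the bottle between the fingers, and the model outline matches the nozzle at (321,220)–(321,300) to within a pixel or two. Descend and close.

```bash
python3 -m inch '[[0.001,-0.001,0.03,0,1],[0.001,-0.001,0.045,0,1],[0.001,-0.001,0.062,0,1],[0.001,-0.001,0.062,0,0.5],[0.001,-0.001,0.062,0,0],[0.001,-0.001,0.062,0,0],[0.001,-0.001,0.062,0,0],[0.001,-0.001,0.062,0,0]]'; python3 -m inch '[[0,0,0,0,0],[0,0,0,0,0],[0,0,0,0,0],[0,0,0,0,0]]'
```

```text
time: 3.43
tool_pos: [564.1, -331.0, 254.4]
tcp_rot: [3.14, -0.002, -0.21]
contact_force: [0.1, 0.0, -0.2]
grip_width: 62.5
finger_force: 0.0
time: 3.77
tool_pos: [564.0, -330.6, 252.9]
tcp_rot: [3.141, -0.0, -0.21]
contact_force: [-0.4, -0.3, -0.5]
grip_width: 36.7
finger_force: 0.0
```

```bash
python3 -m inch '[[0,0,0,0,0],[0,0,0,0,0],[0,0,0,0,0],[0,0,0,0,0],[0,0,0,0,0],[0,0,0,0,0],[0,0,0,0,0],[0,0,0,0,0]]'; python3 -m inch '[[0,0,-0.005,0,0],[0,0,-0.01,0,0],[0,0,-0.015,0,0],[0,0,-0.02,0,0],[0,0,-0.025,0,0],[0,0,-0.03,0,0],[0,0,-0.03,0,0]]'
```

```text
time: 4.43
tool_pos: [563.9, -330.7, 252.7]
tcp_rot: [3.142, 0.0, -0.21]
contact_force: [-0.4, 0.8, -0.8]
grip_width: 24.0
finger_force: 30.0
time: 5.02
tool_pos: [564.2, -330.8, 284.3]
tcp_rot: [3.141, -0.002, -0.21]
contact_force: [1.1, -0.4, -0.6]
grip_width: 24.0
finger_force: 30.0
```

```bash
python3 -m inch '[[0,0,-0.01,0,0],[0,0,-0.02,0,0],[0,0,-0.03,0,0],[0,0,-0.04,0,0],[0,0,-0.05,0,0],[0,0,-0.06,0,0],[0,0,-0.06,0,0],[0,0,-0.06,0,0]]'
python3 - <<'E'
from h import *
p=capture('scene'); t=capture('top')
im=np.hstack([cv2.resize(p['color'][130:300,80:270],None,fx=2,fy=2),cv2.resize(t['color'][180:350,330:520],None,fx=2,fy=2)])
cv2.imwrite('pics/s2.png',cv2.cvtColor(im,cv2.COLOR_RGB2BGR)); print(get_obs()['finger_force'],get_obs()['contact_force'])
E
```

```text
time: 5.68
tool_pos: [564.0, -330.7, 343.7]
tcp_rot: [3.141, -0.001, -0.21]
contact_force: [-0.9, 0.5, -3.4]
grip_width: 23.9
finger_force: 30.0
29.98908796594094 [ 0.25711308  0.77488354 -3.5834899 ]
```

View pics/s2.png

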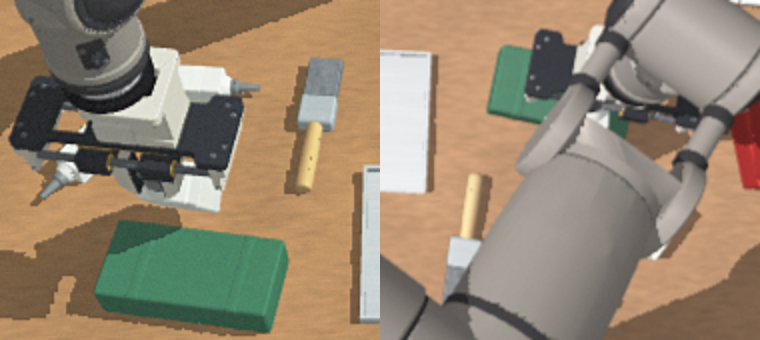

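```bash
python3 - <<'E'
from h import *
np.set_printoptions(precision=0,suppress=True)
p=capture('scene'); g=np.array([564,-330.7,343.7-159-8])
B=np.array(bx(42,52,0,110))
L=[]
im0=cv2.cvtColor(p['color'],cv2.COLOR_RGB2BGR)[130:300,80:270]
ms=mask(p,'bottle',(180,222)); print(ms is not None and ms.sum())
for th in(0,.3,.6,.9,1.07):
    R=Rz(-.21)@Ry(th); off=g-R@[0,0,137]
    im=cv2.resize(im0,None,fx=2,fy=2)
    for h in BOT: cv2.polylines(im,[cv2.convexHull(((proj(p,h@R.T+off)-[80,130])*2).astype(np.int32))],1,(0,0,255),1)
    if len(L)==4: im[:]=im
    L.append(im[100:270,0:265])
if ms is not None:
    e=cv2.resize((ms[130:300,80:270]*255).astype(np.uint8),None,fx=2,fy=2); L.append(cv2.cvtColor(e,cv2.COLOR_GRAY2BGR)[100:270,0:265])
else: L.append(L[0]*0)
cv2.imwrite('pics/s3.png',np.vstack([np.hstack(L[:3]),np.hstack(L[3:6])]))
E
```

```text
False
```

View pics/s3.png

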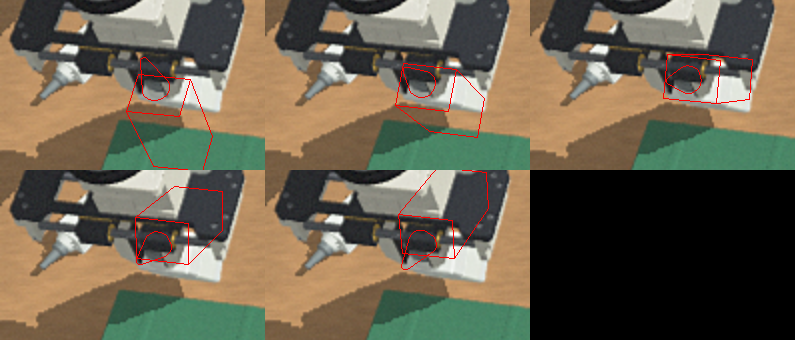

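The bottle hangs held by its nozzle, still tilted by about 0.5 rad: its base edge at (750,112) matches the 0.6 model best. Pad friction is stopping the swing. A sharp pull along tool −x, then a soft stop, should make the base lag and right it.

```bash
python3 -m inch '[[0,0,-0.02,0,0],[0,0,-0.03,0,0],[0,0,-0.03,0,0]]'; python3 -m inch '[[-0.0415,0,0,0,0],[-0.075,0,0,0,0],[-0.1,0,0,0,0],[-0.118,0,0,0,0],[-0.13,0,0,0,0],[-0.137,0,0,0,0],[-0.14,0,0,0,0],[-0.14,0,0,0,0]]'
cat >> h.py <<'E'
def tilts(name,ths,yaw,cx=0):
    p=capture('scene'); o=get_obs(); g=np.array(o['tool_pos'])-[0,0,167]
    c=proj(p,g)[0].astype(int); x0,y0=max(c[0]-55,0),max(c[1]-35,0); L=[]
    im0=cv2.cvtColor(p['color'],cv2.COLOR_RGB2BGR)[y0:y0+110,x0:x0+110]
    for th in ths:
        R=Rz(yaw)@Ry(th); off=g-R@[0,0,137]; im=cv2.resize(im0,(260,260),interpolation=cv2.INTER_CUBIC)
        for h in BOT: cv2.polylines(im,[cv2.convexHull(((proj(p,h@R.T+off)-[x0,y0])*260/110).astype(np.int32))],1,(0,0,255),1)
        L.append(im)
    cv2.imwrite('pics/'+name,np.hstack(L)); print(o['contact_force'],o['grip_width'],o['time'])
E
python3 -c "
from h import *
tilts('t1.png',[0,.25,.5],-.21)"
```

```text
time: 6.13
tool_pos: [564.3, -330.9, 375.4]
tcp_rot: [3.139, -0.004, -0.21]
contact_force: [0.3, 0.1, -1.8]
grip_width: 23.8
finger_force: 30.0
time: 6.8
tool_pos: [426.8, -301.4, 372.7]
tcp_rot: [3.142, 0.0, -0.21]
contact_force: [0.3, -0.6, -2.9]
grip_width: 24.1
finger_force: 30.0
[ 0.63530292  0.05299711 -3.65966122] 23.89087747506405 6.85
```

View pics/t1.png

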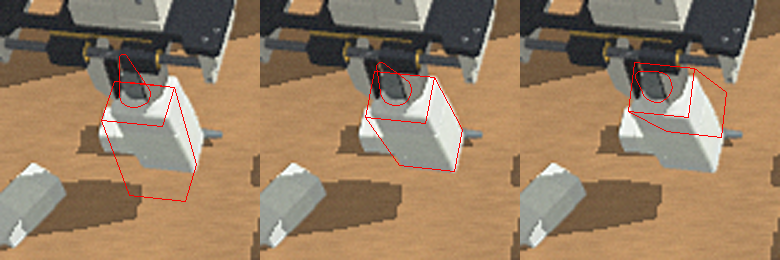

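The tilt is now about 0.25 rad, as the middle model matches the bottle well; that is small enough to fall back on its base. I carry it gently over the tray.

```bash
python3 -m inch '[[0.006,-0.013,0,0,0],[0.015,-0.033,0,0,0],[0.026,-0.058,0,0,0],[0.038,-0.086,0,0,0],[0.051,-0.113,0,0,0],[0.063,-0.14,0,0,0],[0.075,-0.167,0,0,0],[0.087,-0.193,0,0,0]]'; python3 -m inch '[[0.01,-0.022,0.005,0,0],[0.017,-0.038,0.015,0,0],[0.021,-0.047,0.025,0,0],[0.0225,-0.051,0.035,0,0],[0.0225,-0.051,0.04,0,0],[0.0225,-0.051,0.045,0,0],[0.0225,-0.051,0.045,0,0],[0.0225,-0.051,0.045,0,0]]'
python3 - <<'E'
from h import *
np.set_printoptions(precision=3,suppress=True)
p=capture('scene'); o=get_obs(); g=np.array(o['tool_pos'])-[0,0,159]
c=proj(p,g-[0,0,80])[0]; print(c)
for r in trace(p,'bottle'):
    print(r['rect'],r['conf'])
    if abs(r['rect'][0]-c[0])<40 and abs(r['rect'][1]-c[1])<50:
        m=r['pixels']; low=m.copy(); cut=int(r['rect'][1]); print('mask',m.sum())
        # score by region below gripper only
        for s in(132,137,142):
          best=[]
          for th in np.arange(-.1,.5,.03):
            R=Rz(-.21)@Ry(th); off=g-[0,0,8]-R@[0,0,s]
            q=render(p,[h@R.T+off for h in BOT[:1]]); best.append((np.minimum(q,m).sum()/np.maximum(q,m).sum(),th))
          print(s,max(best))
E
```

```text
time: 7.52
tool_pos: [554.0, -129.2, 372.4]
tcp_rot: [-3.142, -0.0, -0.21]
contact_force: [0.7, -0.3, -3.4]
grip_width: 23.9
finger_force: 30.0
time: 8.18
tool_pos: [584.7, -86.6, 327.7]
tcp_rot: [3.141, 0.0, -0.212]
contact_force: [0.3, -1.0, -2.2]
grip_width: 23.9
finger_force: 30.0
[288.574 243.723]
[182.8, 170.9, 50.4, 19.1] 0.93
[123.0, 208.8, 42.1, 43.2] 0.79
[293.6, 238.8, 35.1, 43.0] 0.7
mask 885
132 (np.float64(0.7259769816427234), np.float64(0.19999999999999998))
137 (np.float64(0.7401814680522546), np.float64(0.19999999999999998))
142 (np.float64(0.7690291733323747), np.float64(0.22999999999999995))
```

```bash
python3 -m inch '[[0,0,0.003,0,0],[0,0,0.006,0,0],[0,0,0.008,0,0],[0,0,0.01,0,0],[0,0,0.012,0,0],[0,0,0.012,0,0]]';python3 -m inch '[[0,0,0.001,0,0],[0,0,0.002,0,0],[0,0,0.003,0,0],[0,0,0.004,0,0],[0,0,0.004,0,0],[0,0,0.004,0,0]]'
```

```text
time: 8.78
tool_pos: [584.9, -85.6, 315.2]
tcp_rot: [3.142, 0.001, -0.21]
contact_force: [-1.3, -0.1, -2.4]
grip_width: 23.8
finger_force: 30.0
time: 9.28
tool_pos: [585.0, -85.7, 311.7]
tcp_rot: [3.142, 0.0, -0.21]
contact_force: [1.2, 0.0, -1.7]
grip_width: 24.1
finger_force: 30.0
```

```bash
python3 -m inch '[[0,0,0.001,0,0],[0,0,0.002,0,0],[0,0,0.003,0,0],[0,0,0.003,0,0]]'
```

```text
time: 9.62
tool_pos: [585.4, -85.7, 309.7]
tcp_rot: [3.142, -0.002, -0.21]
contact_force: [0.5, 0.7, 3.1]
grip_width: 23.8
finger_force: 30.0
```

```bash
python3 -m inch '[[-0.004,0,0,0,0],[-0.008,0,0,0,0],[-0.012,0,0,0,0],[-0.016,0,0.0005,0,0],[-0.02,0,0.0005,0,0],[-0.024,0,0.001,0,0],[-0.027,0,0.001,0,0],[-0.027,0,0.001,0,0]]'
python3 - <<'E'
from h import *
p=capture('scene'); o=get_obs(); g=np.array(o['tool_pos'])-[0,0,159]; print(o['contact_force'])
c=proj(p,g-[0,0,80])[0]
for r in trace(p,'bottle'):
    if abs(r['rect'][0]-c[0])<40 and abs(r['rect'][1]-c[1])<50:
        m=r['pixels']; print(r['rect'],r['conf'])
        best=[]
        for s in(132,137,142):
          for th in np.arange(-.2,.4,.02):
            R=Rz(-.21)@Ry(th); off=g-[0,0,8]-R@[0,0,s]
            q=render(p,[h@R.T+off for h in BOT[:1]]); best.append((np.minimum(q,m).sum()/np.maximum(q,m).sum(),th,s))
        print(sorted(best)[::-1][:4])
save(p,'t2full.png'); cv2.imwrite('pics/t2.png',cv2.resize(cv2.imread('pics/t2full.png')[170:320,230:410],(720,600),interpolation=cv2.INTER_CUBIC))
E
```

```text
time: 10.28
tool_pos: [558.6, -79.9, 309.0]
tcp_rot: [-3.142, -0.004, -0.21]
contact_force: [2.7, 1.4, 7.6]
grip_width: 24.0
finger_force: 30.0
[1.82953562 1.54604807 8.06580509]
[292.9, 231.5, 31.0, 60.3] 0.74
[(np.float64(0.8093191939817976), np.float64(0.05999999999999989), 142), (np.float64(0.8073994045456946), np.float64(0.03999999999999987), 142), (np.float64(0.7964517413621727), np.float64(0.07999999999999985), 142), (np.float64(0.7964506092260817), np.float64(0.03999999999999987), 137)]
```

```bash
python3 -m inch '[[0,0,0,0,0.3],[0,0,0,0,0.5],[0,0,0,0,0.7],[0,0,0,0,0.7],[0,0,0,0,0.7],[0,0,0,0,0.7]]'; python3 -m inch '[[0,0,-0.02,0,0.7],[0,0,-0.04,0,0.7],[0,0,-0.07,0,0.7],[0,0,-0.11,0,0.7],[0,0,-0.11,0,0.7],[0,0,-0.11,0,0.7]]'
```

```text
time: 10.88
tool_pos: [558.5, -80.1, 307.4]
tcp_rot: [3.141, 0.001, -0.21]
contact_force: [-0.6, -0.2, -0.1]
grip_width: 56.3
finger_force: 0.0
time: 11.38
tool_pos: [558.8, -80.1, 420.1]
tcp_rot: [3.141, -0.005, -0.21]
contact_force: [-0.7, -0.5, -0.4]
grip_width: 64.3
finger_force: 0.0
```

```bash
python3 - <<'E'
from h import *
np.set_printoptions(precision=1,suppress=True)
s=capture('scene'); t=capture('top')
for p,a,b in((s,(494.1,167.2),(536.7,178.9)),(t,(121.1,243.7),(152.8,257.2))):
    A,B=onz(p,a,173),onz(p,b,173); print(A,B,(A+B)/2,np.linalg.norm(A-B))
for p in(s,t):
    for n in('pail','stand','bottle'):
        for r in tip_of(p,n)[:3]: print(n,np.array(r['centre']),round(r['conf'],2),onz(p,r['centre'],43 if n=='pail' else 0))
        for r in look_for(p,n)[:3]: print(n,np.array(r['rect']),round(r['conf'],2))
m=[mask(s,'bottle',(290,220)),mask(t,'bottle',(325,240))]
for p,mm in((s,m[0]),(t,m[1])):
    if mm is not None:
        q,f=fit([p],[mm],lambda q:[h@(Rz(q[2])@Ry(q[3])).T+[q[0],q[1],4] for h in BOT],[551,-78,-.21,0],[8,8,.1,.05]); print('bottle',q,f)
im=[]
for p,(c,r) in((s,(500,205)),(t,(155,245))):
    i=cv2.cvtColor(p['color'],cv2.COLOR_RGB2BGR)[r-65:r+65,c-65:c+65]; im.append(cv2.resize(i,(390,390),interpolation=cv2.INTER_CUBIC))
cv2.imwrite('pics/p1.png',np.hstack(im))
E
```

```text
[492.2 333.  173. ] [527.8 409.4 173. ] [510.  371.2 173. ] 84.25231174290494
[527.  407.6 173. ] [494.8 332.  173. ] [510.9 369.8 173. ] 82.1766488859408
pail [494.9 209.6] 0.67 [509.6 366.2  43. ]
pail [508.  195.9  56.   53.6] 0.67
pail [414.1 310.5  48.1  83.8] 0.35
stand [490.4 245. ] 0.93 [572.7 352.2   0. ]
stand [492.5 210.3  53.5 108.3] 0.55
bottle [160.2 172.8] 0.92 [ 312.6 -376.6    0. ]
bottle [292.6 249.3] 0.8 [547.  -78.7   0. ]
bottle [136.1 195.4] 0.75 [ 373.7 -428.4    0. ]
bottle [123.8 208.5  39.6  40.4] 0.88
bottle [183.9 170.1  50.   22.5] 0.74
bottle [294.4 233.6  31.4  57.5] 0.62
pail [158.2 254. ] 0.9 [513.2 365.   43. ]
pail [149.9 251.7  40.7  36.7] 0.63
stand [171.1 232.5] 0.63 [575.2 346.6   0. ]
stand [162.  239.7  62.6  52.2] 0.58
bottle [326.3 240.7] 0.73 [548.9 -75.2   0. ]
bottle [441.1 325.6] 0.67 [ 321.2 -374.9    0. ]
bottle [458.8 308.3] 0.59 [ 365.9 -423.3    0. ]
bottle [421.1 324.2  46.   24.1] 0.77
bottle [469.8 293.1  32.7  33.8] 0.73
bottle [325.6 242.3  21.8  16.2] 0.51
bottle [556.4 -75.9  -0.2   0. ] 0.04980085756283814
```

View pics/p1.png

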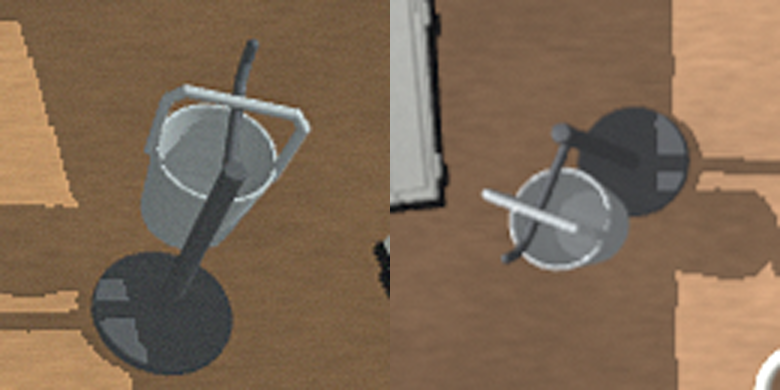

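The picture shows the bar's ends at scene crop (185,90)–(303,115) and top crop (485,193)–(577,229), with the hook crossing its middle. Both views agree on a bar centre of (510.5, 370.5), z 173 and pail yaw −0.43. The bottle stands upright at about (553,−76). I'll grip the bar 21 mm off-centre, on the −y side.

```bash
python3 -c "
from h import *
delta([501.7,351.4,245],1.14)"
```

```text
shift [-0.1457 -0.41    0.0138] spin -1.35 (alt 1.791 ) q6 1.5 t 12.18
```

```bash
python3 -m inch '[[-0.146,-0.41,0,-1.35,0.7],[-0.146,-0.41,0,-1.35,0.7],[-0.146,-0.41,0,-1.35,0.7],[-0.146,-0.41,0,-1.35,0.7],[-0.146,-0.41,0,-1.35,0.7],[-0.146,-0.41,0,-1.35,0.7],[-0.146,-0.41,0,-1.35,0.5],[-0.146,-0.41,0,-1.35,0.5]]'
python3 -c "
from h import *
delta([501.7,351.4,245],1.14)"
```

```text
time: 12.85
tool_pos: [514.1, 252.4, 418.0]
tcp_rot: [3.141, -0.0, 0.796]
contact_force: [1.0, 0.2, 0.1]
grip_width: 55.1
finger_force: 0.0
shift [ 0.0621 -0.0781  0.014 ] spin -0.344 (alt 2.798 ) q6 1.1 t 12.85
```

```bash
python3 -m inch '[[0.062,-0.078,0.01,-0.344,0.5],[0.062,-0.078,0.01,-0.344,0.5],[0.062,-0.078,0.01,-0.344,0.5],[0.062,-0.078,0.01,-0.344,0.5],[0.062,-0.078,0.01,-0.344,0.5],[0.062,-0.078,0.01,-0.344,0.5]]'
python3 - <<'E'
from h import *
p=capture('wrist'); save(p,'w2.png'); im=cv2.imread('pics/w2.png')
c=np.array([510.5,370.5,173]);u=np.array([np.cos(1.14),np.sin(1.14),0])
for h in [PAIL[0],PAIL[1]]: cv2.polylines(im,[cv2.convexHull(proj(p,h@Rz(-.43).T+[510.5,370.5,43]).astype(np.int32))],1,(0,0,255),1)
cv2.imwrite('pics/w2.png',im)
delta([501.7,351.4,171],1.14)
E
```

```text
time: 13.35
tool_pos: [503.3, 348.6, 407.8]
tcp_rot: [3.141, 0.001, 1.131]
contact_force: [-0.2, -1.1, 0.6]
grip_width: 46.1
finger_force: 0.0
shift [ 0.0022 -0.0029  0.0779] spin -0.009 (alt 3.132 ) q6 0.92 t 13.4
```

View pics/w2.png

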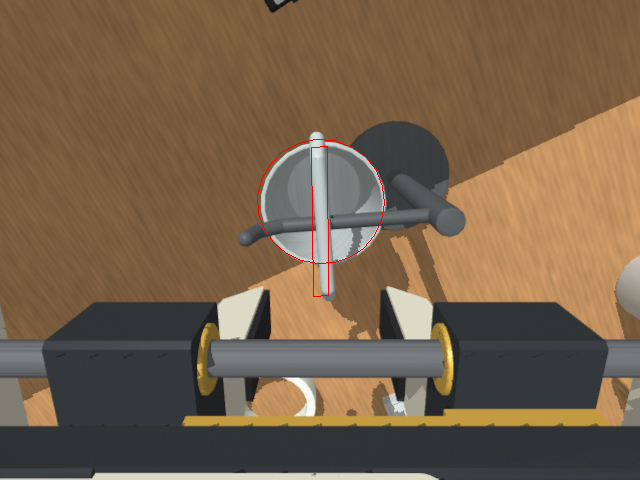

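The bar lies between the fingers at (317,137)–(329,296), about 0.05 rad off the model. The hook crosses at (322,222), ahead of the fingers. Go down and close.

```bash
python3 -m inch '[[0.002,-0.002,0.03,-0.05,0.5],[0.002,-0.002,0.055,-0.05,0.5],[0.002,-0.002,0.07,-0.05,0.5],[0.002,-0.002,0.077,-0.05,0.5],[0.002,-0.002,0.077,-0.05,0.5],[0.002,-0.002,0.077,-0.05,0],[0.002,-0.002,0.077,-0.05,0],[0.002,-0.002,0.077,-0.05,0]]'; python3 -m inch '[[0,0,0,0,0],[0,0,0,0,0],[0,0,0,0,0],[0,0,0,0,0],[0,0,0,0,0],[0,0,0,0,0],[0,0,0,0,0],[0,0,0,0,0]]'
```

```text
time: 14.07
tool_pos: [502.5, 351.9, 332.3]
tcp_rot: [3.14, -0.002, 1.183]
contact_force: [0.1, 0.3, 0.3]
grip_width: 30.5
finger_force: 0.0
time: 14.73
tool_pos: [502.1, 352.1, 330.9]
tcp_rot: [3.141, -0.0, 1.184]
contact_force: [-0.3, 0.2, 1.8]
grip_width: 6.7
finger_force: 29.7
```

```bash
python3 -m inch '[[0,0,-0.005,0,0],[0,0,-0.012,0,0],[0,0,-0.02,0,0],[0,0,-0.03,0,0],[0,0,-0.045,0,0],[0,0,-0.06,0,0],[0,0,-0.06,0,0]]'
python3 - <<'E'
from h import *
np.set_printoptions(precision=1,suppress=True)
s=capture('scene')
for p in(s,):
    for r in look_for(p,'pail')[:2]+tip_of(p,'pail')[:2]: print(r)
save(s,'h1.png')
E
```

```text
time: 15.32
tool_pos: [502.7, 352.0, 392.7]
tcp_rot: [3.14, -0.002, 1.183]
contact_force: [-0.3, -0.3, -2.1]
grip_width: 6.9
finger_force: 30.0
{'rect': [507.9, 169.4, 42.1, 35.6], 'conf': 0.93}
{'centre': [502.0, 172.8], 'conf': 0.68}
```

The lift was too high: at a 61 mm rise the rim (179 mm) meets the underside of the hook bar (161 mm). I lower it back to about a 36 mm rise and check.

```bash
python3 -m inch '[[0,0,0.006,0,0],[0,0,0.012,0,0],[0,0,0.018,0,0],[0,0,0.024,0,0],[0,0,0.024,0,0],[0,0,0.024,0,0]]'
python3 - <<'E'
from h import *
np.set_printoptions(precision=1,suppress=True)
s=capture('scene'); t=capture('top')
A=[]
for p,(c,r) in((s,(495,185)),(t,(150,245))):
    i=cv2.cvtColor(p['color'],cv2.COLOR_RGB2BGR); 
    for h in PAIL: cv2.polylines(i,[cv2.convexHull(proj(p,h@Rz(-.40).T+[510.5,370.5,80]).astype(np.int32))],1,(0,0,255),1)
    A.append(cv2.resize(i[r-65:r+65,c-65:c+65],(390,390),interpolation=cv2.INTER_CUBIC))
cv2.imwrite('pics/p2.png',np.hstack(A))
E
```

```text
time: 15.97
tool_pos: [502.0, 352.0, 366.0]
tcp_rot: [-3.141, 0.001, 1.184]
contact_force: [-0.3, 0.3, -2.0]
grip_width: 6.8
finger_force: 30.0
```

View pics/p2.png

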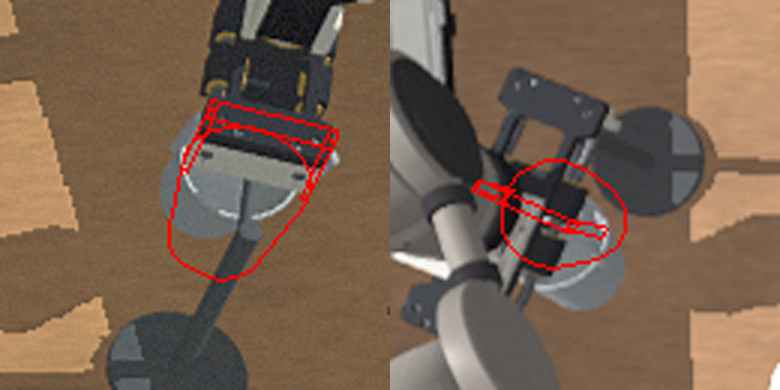

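The picture shows the pail held but tilted about its bar, base swung toward the robot: scene base at (205,220) against the upright model at (220,275). Bar friction is keeping it there. At this height the bar (204) clears the hook tip (191) and the back rim (~141) is below the hook. So I pull it out along tool −y with a sharp start, which also helps right it, and a soft stop.

```bash
python3 -m inch '[[0,-0.0415,0,0,0],[0,-0.072,0,0,0],[0,-0.096,0,0,0],[0,-0.113,0,0,0],[0,-0.124,0,0,0],[0,-0.13,0,0,0],[0,-0.13,0,0,0]]'; python3 -m inch '[[0,0,-0.01,0,0],[0,0,-0.025,0,0],[0,0,-0.045,0,0],[0,0,-0.06,0,0],[0,0,-0.07,0,0],[0,0,-0.07,0,0]]'
cat >> h.py <<'E'
def pailfit(w,pics=('scene','top')):
    o=get_obs(); g=np.array(o['tool_pos'])-[0,0,159-1]; u=np.array([np.cos(w),np.sin(w),0]); c=g+21*u
    for n in pics:
        p=capture(n); k=proj(p,c-[0,0,90])[0]; m=mask(p,'pail',k)
        if m is None: print(n,'none',k); continue
        best=[]
        for th in np.arange(-.3,.8,.03):
            R=Rz(w-np.pi/2)@Ry(th); off=c-R@[0,0,130]
            r=render(p,[PAIL[0]@R.T+off]); best.append((round(float(np.minimum(r,m).sum()/np.maximum(r,m).sum()),3),round(float(th),2)))
        print(n,sorted(best)[::-1][:4])
E
python3 -c "
from h import *
pailfit(1.184); delta([551,27.6,221],1.184)"
```

```text
time: 16.65
tool_pos: [381.1, 401.5, 367.1]
tcp_rot: [3.141, -0.001, 1.185]
contact_force: [-0.5, -0.3, -2.1]
grip_width: 6.5
finger_force: 30.0
time: 17.15
tool_pos: [382.8, 400.8, 439.5]
tcp_rot: [3.139, -0.004, 1.183]
contact_force: [-0.2, 0.7, -1.4]
grip_width: 6.7
finger_force: 30.0
scene [(0.642, 0.12), (0.639, 0.09), (0.638, 0.15), (0.638, 0.06)]
top [(0.33, 0.18), (0.329, 0.21), (0.329, 0.15), (0.323, 0.24)]
shift [-0.2817  0.2976  0.0556] spin -0.001 (alt 3.141 ) q6 1.06 t 17.35
```

```bash
python3 -m inch '[[-0.009,0.01,0,0,0],[-0.028,0.031,0,0,0],[-0.055,0.06,0,0,0],[-0.082,0.09,0,0,0],[-0.109,0.12,0,0,0],[-0.136,0.149,0,0,0],[-0.162,0.179,0,0,0],[-0.189,0.208,0,0,0]]'; python3 -m inch '[[-0.026,0.028,0,0,0],[-0.047,0.052,0,0,0],[-0.064,0.07,0.005,0,0],[-0.076,0.084,0.015,0,0],[-0.084,0.092,0.03,0,0],[-0.09,0.098,0.045,0,0],[-0.093,0.102,0.06,0,0],[-0.093,0.102,0.06,0,0]]'
python3 -c "
from h import *
pailfit(1.184); delta([551,27.6,134],1.184);p=capture('scene');save(p,'h2.png')
for r in tip_of(p,'pail')[:2]:print(r,onz(p,r['centre'],80))"
```

```text
time: 18.02
tool_pos: [503.4, 145.0, 436.1]
tcp_rot: [-3.141, 0.001, 1.184]
contact_force: [0.4, 0.4, -1.8]
grip_width: 6.7
finger_force: 30.0
time: 18.68
tool_pos: [561.8, 21.2, 372.9]
tcp_rot: [-3.135, 0.003, 1.182]
contact_force: [-0.8, -0.8, -2.9]
grip_width: 6.8
finger_force: 30.0
scene [(0.474, 0.15), (0.474, 0.12), (0.468, 0.09), (0.467, 0.18)]
top none [279.57335997 226.99468043]
shift [-0.0001 -0.0122  0.0846] spin 0.0 (alt -3.142 ) q6 0.29 t 18.88
{'centre': [347.4, 219.7], 'conf': 0.68} [531.99691789  38.72918794  80.        ]
```

```bash
python3 -m inch '[[0,0,0.015,0,0],[0,0,0.03,0,0],[0,0,0.045,0,0],[0,0,0.055,0,0],[0,0,0.062,0,0],[0,0,0.066,0,0],[0,0,0.066,0,0],[0,0,0.066,0,0]]'; python3 -m inch '[[0,0,0.002,0,0],[0,0,0.004,0,0],[0,0,0.005,0,0],[0,0,0.006,0,0],[0,0,0.006,0,0],[0,0,0.006,0,0]]'
```

```text
time: 19.65
tool_pos: [562.5, 23.0, 311.3]
tcp_rot: [3.141, -0.0, 1.184]
contact_force: [-0.4, 0.2, -1.0]
grip_width: 7.0
finger_force: 30.0
time: 20.15
tool_pos: [562.3, 22.9, 304.8]
tcp_rot: [-3.142, 0.0, 1.184]
contact_force: [0.7, 0.9, -1.7]
grip_width: 6.4
finger_force: 30.0
```

```bash
python3 -m inch '[[0,0,0.001,0,0],[0,0,0.002,0,0],[0,0,0.003,0,0],[0,0,0.003,0,0]]'
```

```text
time: 20.48
tool_pos: [562.5, 22.8, 302.2]
tcp_rot: [3.141, -0.0, 1.184]
contact_force: [-0.3, -0.4, 1.5]
grip_width: 7.1
finger_force: 30.0
```

```bash
python3 -m inch '[[0,-0.003,0.001,0,0],[0,-0.006,0.001,0,0],[0,-0.009,0.002,0,0],[0,-0.012,0.002,0,0],[0,-0.015,0.002,0,0],[0,-0.018,0.002,0,0],[0,-0.018,0.002,0,0]]'
python3 -c "
from h import *
pailfit(1.184,('scene',)); p=capture('scene');save(p,'h3.png')
for r in tip_of(p,'pail')[:2]:print(r,onz(p,r['centre'],4))"
```

```text
time: 21.07
tool_pos: [545.7, 29.7, 301.1]
tcp_rot: [3.139, -0.0, 1.184]
contact_force: [-0.3, -2.1, 6.8]
grip_width: 6.6
finger_force: 30.0
scene [(0.528, -0.0), (0.525, -0.03), (0.524, 0.03), (0.514, 0.06)]
{'centre': [345.7, 240.9], 'conf': 0.98} [538.00043554  38.22076798   4.        ]
```

```bash
python3 -m inch '[[0,-0.002,0.001,0,0],[0,-0.004,0.002,0,0],[0,-0.006,0.003,0,0],[0,-0.006,0.003,0,0]]'
```

```text
time: 21.6
tool_pos: [540.9, 31.3, 300.3]
tcp_rot: [3.134, -0.001, 1.184]
contact_force: [-2.5, -6.0, 20.6]
grip_width: 7.0
finger_force: 30.0
```

```bash
python3 -m inch '[[0,0,0.001,0,0],[0,0,0.002,0,0],[0,0,0.003,0,0],[0,0,0.003,0,0]]'
```

```text
time: 21.93
tool_pos: [541.8, 30.6, 300.0]
tcp_rot: [3.128, -0.001, 1.184]
contact_force: [-5.5, -7.1, 35.2]
grip_width: 7.0
finger_force: 30.0
```

```bash
python3 - <<'E'
from h import *
np.set_printoptions(precision=2,suppress=True)
o=get_obs(); F=o['contact_force'];M=o['moment'];print(F,M)
R=Rz(o['tcp_rot'][2])@np.diag([1,-1,-1.]); f=R.T@F;m=R.T@M; print('tool',f,m)
# contact at z=d below TCP; solve lateral pos (mm)
d=.296; fx,fy,fz=f
# m=r x f: mx=y fz - z fy ; my= z fx - x fz
print('contact tool xy mm', (d*fx-m[1])/fz*1e3,(m[0]+d*fy)/fz*1e3)
p=capture('scene'); g=o['tool_pos']-np.array([0,0,158]);w=1.184
k=proj(p,[g[0]+8,g[1]+19,60])[0]; m=mask(p,'pail',k); print(k,m is not None)
yy,xx=np.nonzero(m); cut=yy.min()
def hf(q):
    Rr=Rz(w-np.pi/2)@Ry(q[0])@np.array([[1,0,0],[0,np.cos(q[1]),-np.sin(q[1])],[0,np.sin(q[1]),np.cos(q[1])]])
    c=g+np.array([0,0,-q[2]]); return PAIL[0]@Rr.T+c-Rr@[0,-21,130]
# compare lower silhouette (below image row where gripper hides): row-wise lowest pixels
cols=np.arange(xx.min(),xx.max()+1); bot=np.array([yy[xx==c].max() if (xx==c).any() else -1 for c in cols])
res=[]
for a in np.arange(-.2,.4,.05):
  for b in np.arange(-.3,.31,.05):
    for s in(0,8):
      r=render(p,[hf([a,b,s])])>.5; ry,rx=np.nonzero(r)
      e=[abs((ry[rx==c].max() if (rx==c).any() else 150)-t) for c,t in zip(cols,bot)]+[abs(rx.min()-xx.min())*3,abs(rx.max()-xx.max())*3]
      z=hf([a,b,s])[:,2].min(); res.append((round(float(np.mean(e)),2),round(a,2),round(b,2),s,round(z,1)))
print(sorted(res)[:8])
E
```

```text
[-5.52 -7.11 35.25] [-1.2   0.66 -0.05]
tool [ -8.66  -2.43 -35.25] [ 0.16 -1.36  0.05]
contact tool xy mm 34.21270711042776 15.788744105446312
[353.08 231.67] True
[(13.53, np.float64(0.05), np.float64(-0.1), 0, np.float64(7.0)), (13.69, np.float64(0.05), np.float64(-0.1), 8, np.float64(-1.0)), (14.18, np.float64(-0.0), np.float64(-0.1), 0, np.float64(7.3)), (14.94, np.float64(0.05), np.float64(-0.05), 0, np.float64(8.9)), (15.14, np.float64(-0.0), np.float64(-0.05), 0, np.float64(9.5)), (15.31, np.float64(-0.0), np.float64(-0.0), 0, np.float64(12.0)), (15.31, np.float64(0.05), np.float64(-0.05), 8, np.float64(0.9)), (15.31, np.float64(0.1), np.float64(-0.05), 8, np.float64(0.1))]
```

Moments put the contact 34 mm to the +x side of the tool: the pail sags about 0.1 rad sideways, and floor friction (−8.7 N) locks it. I ease off and drag along tool −x, so friction rights it.

```bash
python3 -m inch '[[0,0,-0.002,0,0],[-0.001,0,-0.004,0,0],[-0.004,0,-0.005,0,0],[-0.007,0,-0.004,0,0],[-0.01,0,-0.004,0,0],[-0.01,0,-0.004,0,0]]'; python3 -c "
from h import *
o=get_obs();R=Rz(o['tcp_rot'][2])@np.diag([1,-1,-1.]);print((R.T@o['contact_force']).round(1),(R.T@o['moment']).round(2))"
```

```text
time: 22.53
tool_pos: [536.2, 22.3, 297.8]
tcp_rot: [3.142, -0.0, 1.183]
contact_force: [0.2, -0.1, 5.7]
grip_width: 6.7
finger_force: 30.0
[-0.   0.3 -5.7] [0.01 0.17 0.01]
```

```bash
python3 -m inch '[[-0.002,0,0.001,0,0],[-0.005,0,0.002,0,0],[-0.008,0,0.003,0,0],[-0.01,0,0.004,0,0],[-0.01,0,0.004,0,0]]'; python3 -c "
from h import *
o=get_obs();R=Rz(o['tcp_rot'][2])@np.diag([1,-1,-1.]);print((R.T@o['contact_force']).round(1),(R.T@o['moment']).round(2))"
```

```text
time: 22.95
tool_pos: [532.7, 13.4, 295.4]
tcp_rot: [3.139, -0.001, 1.183]
contact_force: [-3.4, 1.2, 15.5]
grip_width: 6.7
finger_force: 30.0
[ -0.2  -3.6 -15.5] [ 0.48  0.24 -0.  ]
```

```bash
python3 -m inch '[[0,-0.001,-0.002,0,0],[0,-0.004,-0.002,0,0],[0,-0.007,-0.001,0,0],[0,-0.01,0,0,0],[0,-0.012,0,0,0],[0,-0.012,0,0,0]]'; python3 -c "
from h import *
o=get_obs();R=Rz(o['tcp_rot'][2])@np.diag([1,-1,-1.]);f=R.T@o['contact_force'];m=R.T@o['moment'];print(f.round(1),m.round(2),(.292*f[0]-m[1])/f[2]*1e3,(m[0]+.292*f[1])/f[2]*1e3)"
```

```text
time: 23.45
tool_pos: [522.6, 17.3, 296.1]
tcp_rot: [3.134, -0.0, 1.184]
contact_force: [1.6, -4.8, 15.3]
grip_width: 6.7
finger_force: 30.0
[ -3.9   3.3 -15.3] [-0.76 -0.62  0.05] 33.124682924512335 -12.716215351332838
```

```bash
python3 -m inch '[[-0.002,0.001,-0.001,0,0],[-0.004,0.002,-0.001,0,0],[-0.005,0.002,-0.001,0,0],[-0.005,0.002,-0.0015,0,0]]'; python3 -c "
from h import *
o=get_obs();R=Rz(o['tcp_rot'][2])@np.diag([1,-1,-1.]);f=R.T@o['contact_force'];m=R.T@o['moment'];print(f.round(1),m.round(2),(.292*f[0]-m[1])/f[2]*1e3,(m[0]+.292*f[1])/f[2]*1e3)"
```

```text
time: 23.78
tool_pos: [521.8, 12.5, 295.5]
tcp_rot: [3.14, -0.001, 1.183]
contact_force: [2.1, 1.5, 3.6]
grip_width: 7.0
finger_force: 30.0
[ 2.2  1.4 -3.6] [-0.49  0.4   0.08] -71.34897629033028 24.395871280614163
```

Light contact. Release and lift straight up.

```bash
python3 -m inch '[[0,0,0,0,0.1],[0,0,0,0,0.15],[0,0,0,0,0.2],[0,0,0,0,0.3],[0,0,0,0,0.4],[0,0,0,0,0.4],[0,0,0,0,0.4],[0,0,0,0,0.4]]'; python3 -m inch '[[0,0,-0.015,0,0.4],[0,0,-0.035,0,0.4],[0,0,-0.07,0,0.4],[0,0,-0.11,0,0.4],[0,0,-0.15,0,0.4],[0,0,-0.17,0,0.4],[0,0,-0.17,0,0.4]]'; python3 -m inch '[[0,-0.04,0,0,0.4],[0,-0.08,0,0,0.4],[0.06,-0.12,0,0,0.4],[0.1,-0.14,0,0,0.4],[0.14,-0.14,0,0,0.4],[0.16,-0.14,0,0,0.4],[0.16,-0.14,0,0,0.4],[0.16,-0.14,0,0,0.4]]'
python3 - <<'E'
from h import *
np.set_printoptions(precision=3,suppress=True)
s=capture('scene'); t=capture('top'); save(s,'end_s.png'); save(t,'end_t.png')
for p,n in((s,'scene'),(t,'top')):
    for name in('bottle','pail','weight','spray','jar','block','brush','tape','tray'):
        print(n,name,[(np.array(r['rect']),round(r['conf'],2)) for r in look_for(p,name)[:3]])
    for name,H in(('pail',[h for h in PAIL]),('bottle',BOT)):
        for r in trace(p,name):
            X=onz(p,r['rect'][:2],50)
            if abs(X[0]-550)<70 and abs(X[1])<130 and r['conf']>.3:
                def hf(q):
                    R=Rz(q[2])@Ry(q[3])@cv2.Rodrigues(np.array([q[4],0,0]))[0]; return [h@R.T+[q[0],q[1],4] for h in H]
                print(n,name,fit([p],[r['pixels'].astype(float)],hf,[X[0],X[1],-.3,0,0],[10,10,.2,.06,.06]))
E
```

```text
time: 24.45
tool_pos: [521.4, 12.6, 295.2]
tcp_rot: [-3.141, 0.0, 1.184]
contact_force: [-0.1, -0.0, 0.0]
grip_width: 36.5
finger_force: 0.0
time: 25.03
tool_pos: [521.6, 12.7, 470.8]
tcp_rot: [3.132, -0.003, 1.184]
contact_force: [0.4, -0.9, 0.2]
grip_width: 36.6
finger_force: 0.0
time: 25.7
tool_pos: [452.0, 215.8, 463.9]
tcp_rot: [-3.14, 0.001, 1.188]
contact_force: [0.0, -0.6, -0.5]
grip_width: 36.5
finger_force: 0.0
scene bottle [(array([295. , 234.6,  29.6,  56.8]), 0.95), (array([184.1, 170.7,  50.9,  23.4]), 0.83), (array([121.6, 207.6,  43.4,  42.1]), 0.8)]
scene pail [(array([343.1, 222.9,  47.4,  49.7]), 0.66)]
scene weight [(array([173.7, 268.9,  96.8,  54.7]), 0.61), (array([294.6, 234.6,  28.3,  57.5]), 0.38)]
scene spray [(array([416.3, 307.9,  49.4,  85.6]), 0.76), (array([342.9, 225.4,  42.4,  55.4]), 0.63)]
scene jar [(array([260.8, 339.5,  38.6,  51.2]), 0.65)]
scene block [(array([344.1, 322.4,  52.4,  32.9]), 0.96), (array([400. , 173.2,  41. ,  38.7]), 0.16)]
scene brush [(array([239.9, 192.9,  22.9,  63. ]), 0.9)]
scene tape [(array([400.4, 173.8,  36.5,  39.9]
[... 442 characters left out ...]
 19.5]), 0.91)]
top pail [(array([284.5, 243.3,  38.2,  35.4]), 0.9)]
top weight [(array([422.4, 228.1,  77.9,  45.7]), 0.94)]
top spray [(array([244. , 154.3,  33. ,  48.5]), 0.57)]
top jar [(array([354.7, 157.6,  29.6,  34.1]), 0.72), (array([228.2, 311.6,  34.7,  33. ]), 0.54)]
top block []
top brush [(array([370.6, 302.5,  22. ,  72.2]), 0.8), (array([229.9, 311.6,  33.9,  32.9]), 0.72)]
top tape [(array([230.4, 311.1,  37.2,  33.1]), 0.67)]
top tray [(array([299.6, 240.9, 103.3,  74.9]), 0.55)]
top pail (array([531.643,  31.979,  -0.406,   0.024,   0.035]), np.float64(0.05133825263065972))
top bottle (array([556.711, -76.864,  -0.168,  -0.017,   0.017]), np.float64(0.05947028672392973))
```

Both views fit the bottle at about (556,−77) and the pail at about (533,32), upright inside the tray, with nothing else moved. I hand in the job.

```bash
python3 -c "
from h import *
print(close_job())"
```

```text
the job is handed in; nothing more can be done
None
```

I handed in the job: the glue bottle and then the pail were set down gently and released in the tray. The last camera check showed both upright there and nothing else displaced; the judge's result was not shown to me.

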